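Pack out the connector fixture

ROBOT

A 7-joint arm with a two-finger parallel gripper is mounted at the origin on the work surface. World frame = base frame: x ahead of the robot, y to its left, z up, the work surface at z = 0. Lengths are in m, angles in rad, forces in N, time in s.
With the tool pointing down it reaches from about 0.4 to 0.85 m from the base axis. Payload 10.4 kg.
Tool frame: the origin (TCP) lies midway between the tips of the shut fingers; the grasp point (between the pads) lies 19 mm behind it; x points along the fingers, z is the direction in which the jaws open and shut, and the axes are right-handed (so a half turn about x gives the same grasp; the last joint's range is limited). The gripper opens to 85 mm and grips with 20 to 120 N. Pads are 22 mm wide; open, the fingers measure 114 mm over their backs; the gripper's body (76 mm by 85 mm) begins 54 mm behind the grasp point. The pads swing forward as they close: fully open they stand 13 mm farther back than shut.
Start: joints at [-1.13, 0.332, -0.065, 1.46, 0.022, 1.35, -0.088], TCP at [0.28, 0.559, 0.231] pointing down, gripper open.
Joint ranges: [-2.6, 2.6], [-0.5, 2.12], [-1.47, 1.34], [0.16, 2.42], [-1.27, 4.41], [0.06, 2.06], [-2.6, 2.6]. Speed limits (rad/s): [2.22, 2.22, 2.79, 2.79, 3.14, 3.14, 3.14].

INTERFACE

Orientations are given as a unit quaternion [w, x, y, z].
In Python, from plant import r gives the robot as it stands.
- The arm moves only by the tool step_arm, never from a script. Its argument "series" is a list that holds one entry, the list of rows, each a list of 5 numbers: the finger opening in m, from 0 to 0.0854, then the shift along the tool's x, y, z in m, then the turn about the tool's x in rad. A call has 1 to 5 rows; each row shifts and turns the commanded pose from where the row before left it, along the tool's axes as they then stand; what a row does not reach is not made up. A row lasts 1/10 s, in which the tool goes at most 50 mm and 8.59 degrees, less where a joint would pass 70% of its speed; a pose out of reach is approached as far as the arm can. A call is refused whole if a number of a shift passes 0.05 or a number of a turn 0.15, either way. A call with a gripper value outside its range is refused whole. The fingers move at their own pace and stop on an object; "grip_force" is the grip in N (left out, the last holds). Time passes only in rows, so rows that do not move let the fingers close. It gives the time, the measured TCP pose, the force and the opening at its end, in the units of the state.
- r.sense(): the state, without advancing time (a new reading comes with each control period).
- r.capture(name): name is "scene" or "top"; returns a dict with "color" (400x640x3 uint8, red, green, blue), "mtx" (3x3 intrinsics, pixels), "dist" ([k1, k2, p1, p2, k3] as OpenCV has them; the pictures are not rectified), "xyz" and "rotation" of the camera in the world. Camera axes: x right, y down, z forward; pixel columns grow to the right and rows downward; lengths in m; the calibration is good to about 2 mm. A picture is of the moment at which its call begins. There is no depth.
- r.finish_job(): hands the job in, once; it reports no verdict.
The state is a dict: "time": time; "q": joint angles; "qvel": joint speeds; "joint_efforts": joint torques, N m; "ee_pos": TCP position; "tcp_rot": TCP orientation; "force": force on the tool from outside, world axes, zero at the start; "moment": the same for the moment, N m; "grip_width": finger opening in m.
Only numpy, scipy, OpenCV 4.12 (cv2) and the standard library are available. Lean on these libraries where they do the work, as an engineer would, in place of code of your own. Each camera call takes 0.05 s, during which the arm holds its last target. There are 200 camera calls.

TASK

The fixture plate on the bench has an open gap between its bare end stop and the jaw that backs the connector housing. Of the three black packers, choose the two whose thicknesses together fill that gap snugly, and lower them into it side by side, without forcing: upright, square to the jaws, standing flat on the plate and about centred across its width. The third packer is not needed and stays out of the gap.

Things in the scene. Friction and masses are not known exactly. Their poses are not given: they have to be found in the camera images.
- fixture: Fixed aluminium plate, 70 wide (x), 8 thick, y -85 to +175 mm. Two dark steel jaws across it, 40 wide, 20 thick, tops 26 above bench, leave an 84 mm gap (y -42 to +42) with 8 x 8 sloped lead-ins, open at both x sides. -y jaw: bare end stop; +y jaw backs a grey connector housing (y +62 to +147, 47 high, brass pins). Origin: on the bench under the gap's middle; y along the gap, z up.
- packer_thin: Loose black plastic block upright on the bench: 40 mm wide (x), 22 thick (y), 50 tall (z), about 60 g; 3 mm bevels on the top and bottom edges of the two thickness faces, thin steel stripe along x on top. Origin: centre of its underside. Thickness (y) goes along the gap; grip it across the 40 mm width (x), near the top.
- packer_mid: The same kind of black block with the stripe along x, 40 mm wide (x), 38 mm thick (y), 50 mm tall, about 105 g. Origin: centre of its underside.
- packer_thick: The same kind of black block with the stripe along x, 40 mm wide (x), 56 mm thick (y), 50 mm tall, about 155 g. Origin: centre of its underside.
Mind the look-alikes: they are no part of the job. What is shaped like the packer_thick but yellow is not meant. What is shaped like the packer_thin but turquoise is not meant.

How it is judged:
By the outcome, as a careful person would: the job done as asked, in the order asked, and still so for the second after the job is handed in, with the robot touching nothing.
It also fails if it takes over 58 s, if anything falls off the work surface, if the arm or the gripper's body presses on something with over 40 N, if the wrist force passes 120 N, or if a joint passes its speed limit or range.

## Working session

There is one attempt and no reset: what is moved stays moved. The work goes in short steps, Python scripts to look and compute and a tool call to move; the robot and the scene stay as the last step left them, time stands still between calls to the robot, and variables do not carry over. Pictures are saved under pics/ and viewed, about 8 in all and at most 12, crops included, and the job is handed in when it is done.

Besides the shell and the picture viewer there is one more tool, called after ">>>" by a JSON object that holds its "method" and its "body", one argument or row to a line. step_arm: Moves the arm, as the interface text tells. Its arguments: {"type":"object","properties":{"series":{"type":"array"},"grip_force":{"type":"number"}},"required":["series"]}

```bash
ls; mkdir -p pics
python3 - <<'E'
from plant import r
import cv2
s=r.sense(); print({k:s[k] for k in('time','q','ee_pos','tcp_rot','force','grip_width')})
for n in('scene','top'):
    c=r.capture(n); cv2.imwrite(f'pics/{n}0.png',c['color'][:,:,::-1]); print(n,c['mtx'],c['dist'],c['xyz'],c['rotation'])
E
```

```text
pics
{'time': 0.0, 'q': array([-1.12960676,  0.33288524, -0.06468761,  1.46093022,  0.02159204,
        1.34991284, -0.08852745]), 'ee_pos': array([0.27942904, 0.55863665, 0.23051286]), 'tcp_rot': array([ 0.60110981, -0.37198564,  0.60195205,  0.37141272]), 'force': array([ 0.26755635, -0.40331902, -0.6436251 ]), 'grip_width': 0.08532290818651247}
scene [[407.78487977   0.         325.48453704]
 [  0.         407.78487977 199.54276571]
 [  0.           0.           1.        ]] [-0.01837186  0.          0.          0.          0.        ] [0.79235673 0.3134955  0.77576055] [-0.079608    0.31462306  0.91206233 -0.25063358]
top [[370.92914769   0.         312.6367815 ]
 [  0.         370.92914769 205.89026373]
 [  0.           0.           1.        ]] [-0.03561766  0.          0.          0.          0.        ] [ 0.39474789 -0.04572047  0.88239703] [-0.05145834  0.71016483 -0.69993852  0.0557138 ]
```

View pics/scene0.png

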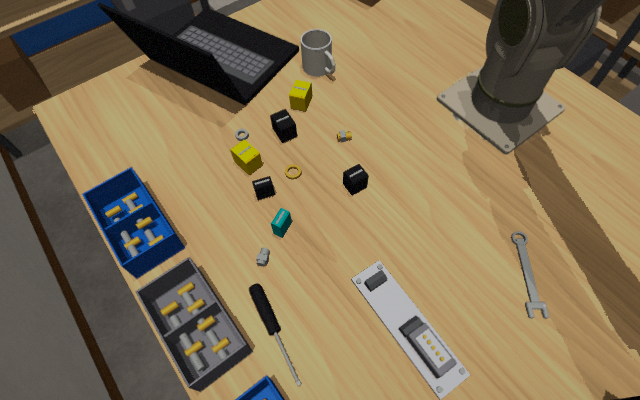

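View pics/top0.png

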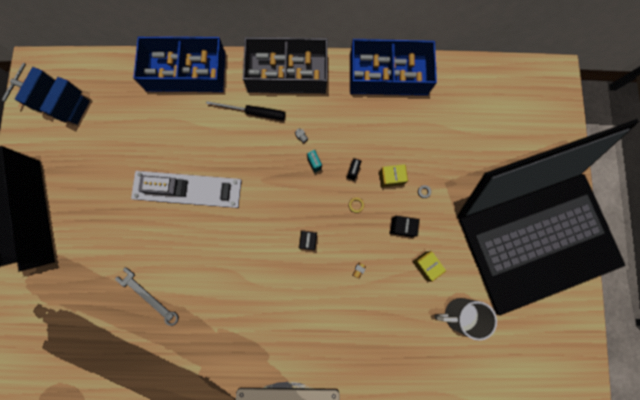

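The top view shows the black packers: thin ≈(354,169), mid ≈(308,240), thick ≈(405,226). The fixture has its end stop at ≈(226,191) and its jaw and housing at ≈(180,188)/(155,185). 22+56=78 is the only pair that fills the 84 gap (38+56=94 is too big, 22+38=60 too loose). Next, zoomed crops.

Run:
```python
import cv2,numpy as np
t=cv2.imread('pics/top0.png');s=cv2.imread('pics/scene0.png')
def crop(im,x,y,w,h,k):
    return cv2.resize(im[y:y+h,x:x+w],None,fx=k,fy=k,interpolation=cv2.INTER_NEAREST)
A=np.zeros((600,800,3),np.uint8)
def put(c,x,y): A[y:y+c.shape[0],x:x+c.shape[1]]=c
put(crop(t,130,165,115,48,5),0,0)            # fixture top
put(crop(t,335,150,40,40,5),590,0)         # thin top
put(crop(t,385,208,40,36,5),590,210)
put(crop(s,345,258,125,120,3),0,250)       # fixture scene
put(crop(s,245,170,40,35,5),385,250)
put(crop(s,262,105,45,40,5),385,430)
cv2.imwrite('pics/crops0.png',A)
```

```text
Traceback (most recent call last):
ValueError: could not broadcast input array from shape (360,375,3) into shape (350,375,3)
```

Run:
```python
import cv2,numpy as np
t=cv2.imread('pics/top0.png');s=cv2.imread('pics/scene0.png')
def crop(im,x,y,w,h,k):
    return cv2.resize(im[y:y+h,x:x+w],None,fx=k,fy=k,interpolation=cv2.INTER_NEAREST)
A=np.zeros((600,800,3),np.uint8)
def put(c,x,y): A[y:y+c.shape[0],x:x+c.shape[1]]=c
put(crop(t,130,165,115,48,5),0,0)            # fixture top
put(crop(t,335,150,40,40,5),590,0)         # thin top
put(crop(t,385,208,40,36,5),590,210)
put(crop(s,345,260,125,116,3),0,250)       # fixture scene
put(crop(s,245,170,40,34,5),385,250)
put(crop(s,262,108,45,34,5),385,430)
cv2.imwrite('pics/crops0.png',A)
```

```text
(no output)
```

View pics/crops0.png

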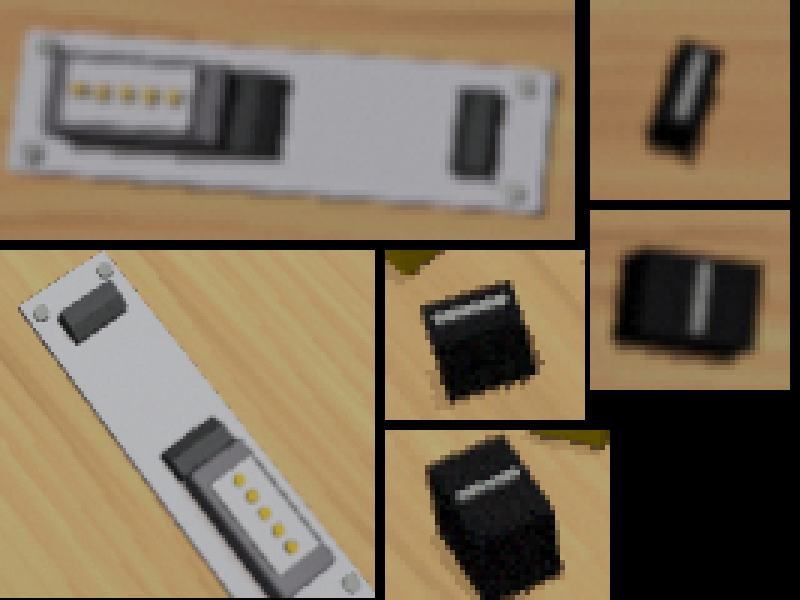

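```bash
cat > h.py <<'E'
import cv2,numpy as np
from scipy.spatial.transform import Rotation as R
def rot(q): return R.from_quat(np.roll(np.array(q),-1)).as_matrix()
def plane(c,px,z):
    px=np.asarray(px,float).reshape(-1,1,2)
    n=cv2.undistortPoints(px,c['mtx'],np.array(c['dist'])).reshape(-1,2)
    d=np.c_[n,np.ones(len(n))]@rot(c['rotation']).T
    o=np.array(c['xyz']); return (o+d*((z-o[2])/d[:,2])[:,None])
def blob(mask,near):
    n,l,s,ce=cv2.connectedComponentsWithStats(mask.astype(np.uint8))
    ok=[i for i in range(1,n) if s[i,4]>8]
    i=min(ok,key=lambda i:np.hypot(*(ce[i]-near))); return l==i,s[i]
def stripe(c,box,z):
    """weighted centroid and direction of the bright stripe in box x0,y0,x1,y1, on plane z"""
    x0,y0,x1,y1=box; g=c['color'].min(2).astype(float)[y0:y1,x0:x1]
    col=c['color'].astype(int)[y0:y1,x0:x1]; sat=col.max(2)-col.min(2)
    m=(g>75)&(sat<35); m,st=blob(m,((x1-x0)/2,(y1-y0)/2))
    ys,xs=np.nonzero(m); w=g[m]-45
    p=plane(c,np.c_[xs+x0,ys+y0],z)[:,:2]; ce=np.average(p,axis=0,weights=w)
    C=np.cov((p-ce).T,aweights=w); v=np.linalg.eigh(C)[1][:,1]; v=v*np.sign(v[0])
    t=(p-ce)@v
    return ce,np.degrees(np.arctan2(v[1],v[0])),np.ptp(t),len(xs)
E
python3 - <<'E'
from h import *; from plant import r
T=r.capture('top');S=r.capture('scene')
np.set_printoptions(precision=4,suppress=True)
for n,c,b in(('thin',T,(343,156,366,182)),('thin',S,(252,175,274,196)),('thick',T,(392,216,420,238)),('thick',S,(272,112,298,130)),('mid',T,(298,230,319,251)),('mid',S,(343,166,370,185))):
    print(n,*stripe(c,b,.05))
for c,near in((T,(205,190)),(S,(385,300))):
    col=c['color'].astype(int); m=((col.max(2)-col.min(2))<40)&(col.min(2)>105)
    m,st=blob(m,near); print('blob',st)
    k,_=cv2.findContours(m.astype(np.uint8),cv2.RETR_EXTERNAL,cv2.CHAIN_APPROX_NONE)
    p=plane(c,max(k,key=len).reshape(-1,2),.008)[:,:2]
    print(cv2.minAreaRect((p*1000).astype(np.float32)))
E
```

```text
thin [ 0.6153 -0.1456] -17.630210232155203 0.031731310437842414 34
thin [ 0.6164 -0.1493] -18.120234660381712 0.03272397987351362 37
thick [ 0.4812 -0.2632] -9.268050792968673 0.028200548437494956 35
thick [ 0.4813 -0.2672] -7.974983870449633 0.031253821107104236 30
mid [ 0.4451 -0.0395] -5.942929764736999 0.031597870300219884 45
mid [ 0.4447 -0.0422] -5.290158466322748 0.030427043097185576 36
blob [ 131  171  110   37 2431]
((565.9745483398438, 256.11248779296875), (261.18743896484375, 71.99624633789062), 86.14956665039062)
blob [ 351  260  120  140 4603]
((567.6798706054688, 255.04510498046875), (260.5708312988281, 71.37763977050781), 86.04656219482422)
```

```bash
cat >> h.py <<'E'
def go(r,target,yaw,half=True):
    """shift in present tool axes to the TCP target and turn about tool x so tool z lies along yaw (deg, mod 180)"""
    s=r.sense(); M=rot(s['tcp_rot']); d=M.T@(np.array(target)-s['ee_pos'])
    z=M[:,2]; cur=np.degrees(np.arctan2(z[1],z[0])); e=(yaw-cur+90)%180-90
    # positive turn about tool x (down) turns clockwise seen from above
    print('tcp',s['ee_pos'].round(4),'tool z yaw',round(cur,2),'tilt x',M[:,0].round(3),'y',M[:,1].round(3),'shift mm',(d*1000).round(1),'turn rad',round(-np.radians(e),3),'q7',s['q'][6].round(2),'t',round(s['time'],2),'F',s['force'].round(1),'grip',round(s['grip_width'],4))
E
python3 - <<'E'
from h import *; from plant import r
np.set_printoptions(precision=4,suppress=True)
T=r.capture('top');S=r.capture('scene')
yaw=np.radians(-3.9);O=np.array([.5637,.2107]);A=np.array([[np.cos(yaw),-np.sin(yaw)],[np.sin(yaw),np.cos(yaw)]])
def project(c,P):
    Rm=rot(c['rotation']).T; return cv2.projectPoints(P,cv2.Rodrigues(Rm)[0],-Rm@np.array(c['xyz']),c['mtx'],np.array(c['dist']))[0].reshape(-1,2)
def prof(c,ys,xs,z):
    g=cv2.cvtColor(c['color'],cv2.COLOR_RGB2GRAY).astype(np.float32); out=[]
    for y in ys:
        P=np.array([[*(O+A@[x,y]),z] for x in xs]); p=project(c,P).astype(np.float32)
        out.append(cv2.remap(g,p[None,:,0],p[None,:,1],cv2.INTER_LINEAR).mean())
    return np.array(out)
xs=np.linspace(-.01,.01,9)
def cross(c,y0,y1,z,name):
    ys=np.arange(y0,y1,.0005); p=prof(c,ys,xs,z); th=(p.max()+p.min())/2
    i=np.nonzero(np.diff(p>th))[0]; print(name,(ys[i]*1000+.25),'range',p.min().round(),p.max().round())
cross(T,-.06,-.02,.018,'top stop gap edge (expect -42)')
cross(T,.02,.055,.008,'top jaw gap edge (expect 42)')
cross(S,-.052,-.02,.008,'scene stop gap edge (-42)')
cross(S,.02,.055,.018,'scene jaw gap edge (42)')
go(r,(.4812,-.2652,.15),-8.6)
E
```

```text
top stop gap edge (expect -42) [-41.75] range 36.0 165.0
top jaw gap edge (expect 42) [43.25] range 27.0 166.0
scene stop gap edge (-42) [-42.75] range 54.0 182.0
scene jaw gap edge (42) [41.25] range 52.0 182.0
tcp [0.2795 0.5589 0.2311] tool z yaw 63.43 tilt x [-0. -0. -1.] y [-0.894  0.447  0.   ] shift mm [  81.3 -549.  -646.8] turn rad 1.257 q7 -0.09 t 0.3 F [-0.1  0.1 -0. ] grip 0.0855
```

>>> {"method": "step_arm", "body": {
  "series": [
    [[0.085,0,-0.035,-0.012,0.15],[0.085,0,-0.035,-0.008,0.15],[0.085,0,-0.038,-0.002,0.15],[0.085,0,-0.038,0.003,0.15],[0.085,0,-0.038,0.007,0.15]]
  ]
}}

```text
time: 0.8
ee_pos: [0.4066, 0.4189, 0.2314]
tcp_rot: [0.696, -0.123, 0.696, 0.124]
force: [0.2, -0.3, 0.3]
grip_width: 0.0851
```

>>> {"method": "step_arm", "body": {
  "series": [
    [[0.085,0,-0.045,0.005,0.15],[0.085,0,-0.045,0.005,0.15],[0.085,0,-0.045,0.005,0.057],[0.085,0,-0.045,0.005,0],[0.085,0,-0.045,0.005,0]]
  ]
}}

```text
time: 1.3
ee_pos: [0.4579, 0.2002, 0.2313]
tcp_rot: [0.707, 0.0, 0.707, 0.0]
force: [1.9, -0.5, -0.3]
grip_width: 0.0851
```

>>> {"method": "step_arm", "body": {
  "series": [
    [[0.085,0,-0.045,0.005,0],[0.085,0,-0.045,0.005,0],[0.085,0,-0.045,0.005,0],[0.085,0,-0.045,0.005,0],[0.085,0,-0.045,0.005,0]]
  ]
}}

```text
time: 1.8
ee_pos: [0.4827, -0.0248, 0.2316]
tcp_rot: [0.707, 0.0, 0.707, 0.0]
force: [0.5, 0.2, -0.1]
grip_width: 0.0849
```

```bash
python3 -c "
from h import *; from plant import r
go(r,(.4812,-.2652,.15),-8.6)"
```

```text
tcp [ 0.4827 -0.0248  0.2316] tool z yaw 0.01 tilt x [ 0.001  0.001 -1.   ] y [-0.     1.     0.001] shift mm [  81.4 -240.5   -1.6] turn rad 0.15 q7 -0.04 t 1.8 F [ 0.5  0.2 -0.1] grip 0.0849
```

>>> {"method": "step_arm", "body": {
  "series": [
    [[0.068,0.02,-0.048,0,0],[0.068,0.02,-0.048,0,0],[0.068,0.02,-0.048,0,0],[0.068,0.02,-0.048,0,0],[0.068,0.001,-0.0485,-0.0015,0.15]]
  ]
}}

```text
time: 2.3
ee_pos: [0.4802, -0.2569, 0.1513]
tcp_rot: [0.704, 0.053, 0.706, -0.052]
force: [1.2, 0.1, 0.0]
grip_width: 0.0682
```

```bash
python3 -c "
from h import *; from plant import r
go(r,(.4812,-.2652,.018),-8.6)
for n in('top','scene'): cv2.imwrite(f'pics/{n}1.png',r.capture(n)['color'][:,:,::-1])
a=cv2.imread('pics/scene1.png')[60:200,210:370]
cv2.imwrite('pics/s1.png',cv2.resize(a,None,fx=4,fy=4))"
```

```text
tcp [ 0.4802 -0.2569  0.1513] tool z yaw -8.56 tilt x [-0.002  0.001 -1.   ] y [0.149 0.989 0.001] shift mm [133.3  -8.1   2.6] turn rad 0.001 q7 0.42 t 2.3 F [1.2 0.1 0. ] grip 0.0682
```

View pics/s1.png

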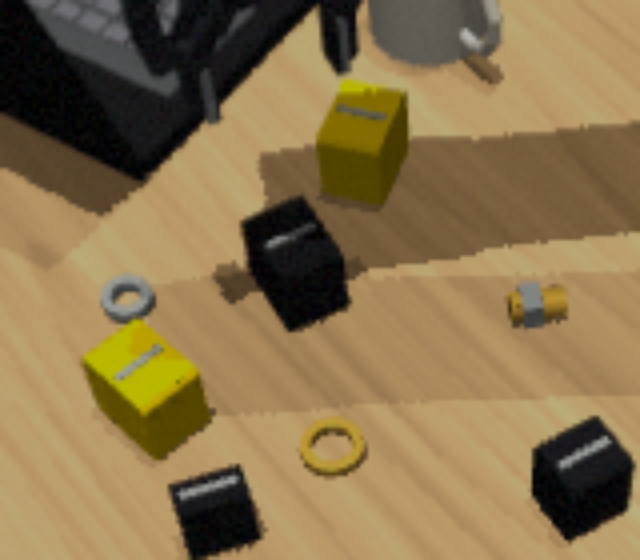

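The scene crop shows the open fingers above the thick block, with nothing between their tips and the table. I'll descend partway and recheck.

>>> {"method": "step_arm", "body": {
  "series": [
    [[0.068,0.03,0,0,0],[0.068,0.03,0,0,0],[0.068,0,0,0,0]]
  ]
}}

```text
time: 2.7
ee_pos: [0.4793, -0.2547, 0.0903]
tcp_rot: [0.703, 0.053, 0.707, -0.052]
force: [-0.8, 0.3, 0.3]
grip_width: 0.0681
```

```bash
python3 -c "
from h import *; from plant import r
go(r,(.4812,-.2652,.018),-8.6)"
```

```text
tcp [ 0.4793 -0.2547  0.0903] tool z yaw -8.57 tilt x [-0.006  0.002 -1.   ] y [0.149 0.989 0.001] shift mm [ 72.2 -10.1   3.9] turn rad 0.001 q7 0.47 t 2.7 F [-0.8  0.3  0.3] grip 0.0681
```

>>> {"method": "step_arm", "body": {
  "series": [
    [[0.068,0.02,-0.01,0.004,0],[0.068,0.03,0,0,0],[0.068,0.022,0,0,0],[0.068,0,0,0,0]]
  ]
}}

```text
time: 3.1
ee_pos: [0.4829, -0.2657, 0.0203]
tcp_rot: [0.704, 0.053, 0.706, -0.052]
force: [-0.1, 0.9, -0.3]
grip_width: 0.0682
```

```bash
python3 -c "
from h import *; from plant import r
go(r,(.4812,-.2652,.018),-8.6)"
```

```text
tcp [ 0.4829 -0.2657  0.0203] tool z yaw -8.56 tilt x [-0.003  0.001 -1.   ] y [0.149 0.989 0.001] shift mm [ 2.3  0.2 -1.8] turn rad 0.001 q7 0.56 t 3.1 F [-0.1  0.9 -0.3] grip 0.0682
```

Close the gripper, then lift a little.

>>> {"method": "step_arm", "body": {
  "series": [
    [[0.035,0.002,0,-0.002,0],[0.035,0,0,0,0],[0.035,0,0,0,0],[0.035,0,0,0,0],[0.035,0,0,0,0]]
  ],
  "grip_force": 50
}}

```text
time: 3.6
ee_pos: [0.4828, -0.2667, 0.0212]
tcp_rot: [0.706, 0.053, 0.704, -0.053]
force: [-1.8, 0.3, 7.8]
grip_width: 0.0392
```

>>> {"method": "step_arm", "body": {
  "series": [
    [[0.035,0,0,0,0],[0.035,-0.02,0,0,0],[0.035,-0.04,0,0,0],[0.035,-0.04,0,0,0],[0.035,0,0,0,0]]
  ]
}}

```text
time: 4.1
ee_pos: [0.4846, -0.268, 0.1251]
tcp_rot: [0.708, 0.053, 0.702, -0.054]
force: [1.1, -0.0, -2.5]
grip_width: 0.039
```

```bash
python3 -c "
from h import *; from plant import r
go(r,(.5646,.2227,.12),-3.9)
for n in('top','scene'): cv2.imwrite(f'pics/{n}2.png',r.capture(n)['color'][:,:,::-1])
a=cv2.imread('pics/scene2.png')[20:170,210:400]
cv2.imwrite('pics/s2.png',cv2.resize(a,None,fx=4,fy=4))"
```

```text
tcp [ 0.4846 -0.268   0.1251] tool z yaw -8.62 tilt x [ 0.009 -0.002 -1.   ] y [ 0.15   0.989 -0.001] shift mm [  4.8 497.1   5.5] turn rad -0.082 q7 0.47 t 4.1 F [ 1.1 -0.  -2.5] grip 0.039
```

View pics/s2.png

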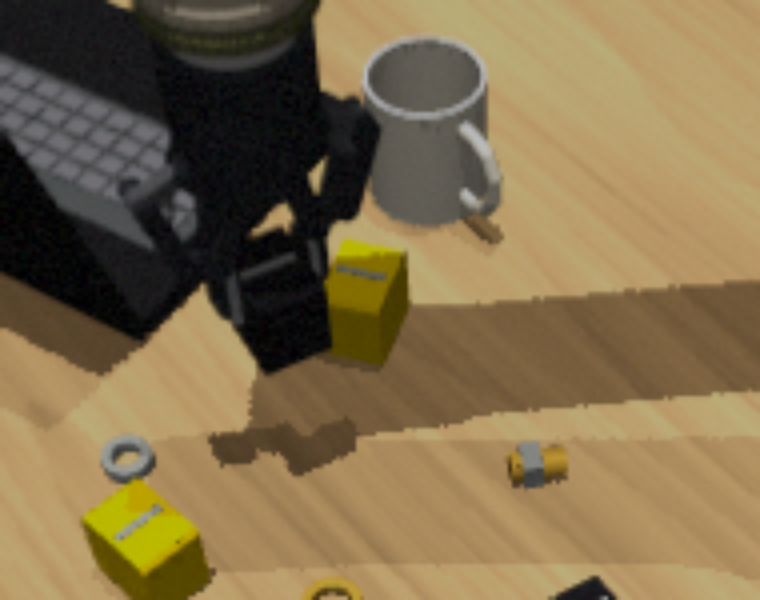

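>>> {"method": "step_arm", "body": {
  "series": [
    [[0.035,0,0.03,0,0],[0.035,0,0.045,0.001,0],[0.035,0,0.045,0.001,0],[0.035,0,0.045,0.001,0],[0.035,0,0.045,0.001,0]]
  ]
}}

```text
time: 4.7
ee_pos: [0.5163, -0.0573, 0.1182]
tcp_rot: [0.704, 0.053, 0.706, -0.053]
force: [1.1, 0.4, -2.3]
grip_width: 0.0395
```

>>> {"method": "step_arm", "body": {
  "series": [
    [[0.035,0,0.045,0,0],[0.035,0,0.045,0,0],[0.035,0,0.045,0,0],[0.035,0,0.045,0,0],[0.035,0,0.045,0,0]]
  ]
}}

```text
time: 5.2
ee_pos: [0.5499, 0.165, 0.118]
tcp_rot: [0.704, 0.053, 0.706, -0.053]
force: [0.8, -0.1, -1.8]
grip_width: 0.0394
```

>>> {"method": "step_arm", "body": {
  "series": [
    [[0.035,0,0.035,0,-0.04],[0.035,0,0.02,0,-0.042],[0.035,0,0,0,0]]
  ]
}}

```text
time: 5.5
ee_pos: [0.5571, 0.2207, 0.1179]
tcp_rot: [0.706, 0.022, 0.707, -0.022]
force: [-0.4, -0.3, -2.3]
grip_width: 0.0392
```

```bash
python3 -c "
from h import *; from plant import r
go(r,(.5646,.2227,.12),-3.9)"
```

```text
tcp [0.5571 0.2207 0.1179] tool z yaw -3.54 tilt x [-0.002 -0.    -1.   ] y [ 0.062  0.998 -0.   ] shift mm [-2.1  2.4  7.3] turn rad 0.006 q7 -0.36 t 5.5 F [-0.4 -0.3 -2.3] grip 0.0392
```

>>> {"method": "step_arm", "body": {
  "series": [
    [[0.035,0.015,0.0024,0.0073,0.006],[0.035,0.015,0,0,0],[0.035,0,0,0,0]]
  ]
}}

```text
time: 5.8
ee_pos: [0.564, 0.2174, 0.0865]
tcp_rot: [0.705, 0.026, 0.708, -0.028]
force: [-1.1, 0.3, -3.0]
grip_width: 0.0391
```

```bash
python3 -c "
from h import *; from plant import r
go(r,(.5646,.2227,.12),-3.9)
for n in('top','scene'): cv2.imwrite(f'pics/{n}3.png',r.capture(n)['color'][:,:,::-1])
a=cv2.imread('pics/scene3.png')[220:370,340:480]
b=cv2.imread('pics/top3.png')[150:250,120:260]
A=np.zeros((600,800,3),np.uint8);a=cv2.resize(a,None,fx=3.4,fy=3.4);A[:a.shape[0],:a.shape[1]]=a
b=cv2.resize(b,None,fx=2.3,fy=2.3);A[:b.shape[0],478:478+b.shape[1]]=b[:,:322]
cv2.imwrite('pics/s3.png',A)"
```

```text
tcp [0.564  0.2174 0.0865] tool z yaw -4.33 tilt x [-0.004 -0.003 -1.   ] y [ 0.076  0.997 -0.003] shift mm [-33.5   5.2   0.1] turn rad -0.008 q7 -0.35 t 5.8 F [-1.1  0.3 -3. ] grip 0.0391
```

View pics/s3.png

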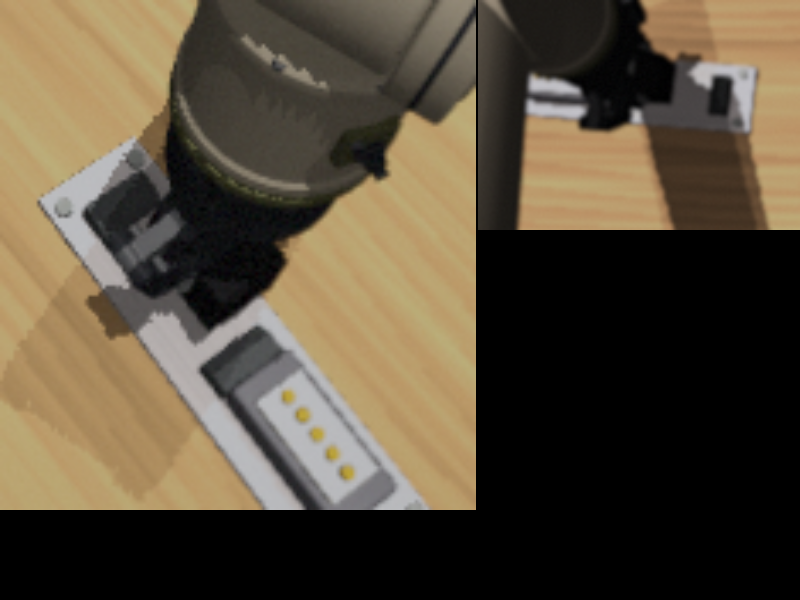

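Scene: the block hangs over the gap with its lower +y corner at about (402,316), clear of the +y jaw, and its stripe is hidden. I'll compare the projected corners with the picture to estimate the in-hand offset.

```bash
cat >> h.py <<'E'
def project(c,P):
    Rm=rot(c['rotation']).T; return cv2.projectPoints(np.asarray(P,float),cv2.Rodrigues(Rm)[0],-Rm@np.array(c['xyz']),c['mtx'],np.array(c['dist']))[0].reshape(-1,2)
E
python3 - <<'E'
from h import *; from plant import r
np.set_printoptions(precision=1,suppress=True)
go(r,(.5645,.2227,.06),-3.9)
s=r.sense(); M=rot(s['tcp_rot']); S=r.capture('scene')
def blk(b): x,y,z=b; return s['ee_pos']+M@np.array([-(z-.0212),y,x])
B=[(-.02,.028,.003),(-.02,.025,0),(.02,.028,.003),(.02,.028,.047),(.02,.025,.05),(-.02,.028,.047)]
print(project(S,[blk(b) for b in B]))
g=S['color'][268:330,390:430]
A=cv2.resize(g[:,:,::-1],None,fx=9,fy=9,interpolation=cv2.INTER_CUBIC)
for u,v in project(S,[blk(b) for b in B]): cv2.circle(A,(int((u-390+.5)*9),int((v-268+.5)*9)),3,(0,0,255),-1)
A=np.clip(A.astype(int)*2,0,255).astype(np.uint8); cv2.imwrite('pics/s4.png',A)
E
```

```text
tcp [0.6 0.2 0.1] tool z yaw -4.31 tilt x [-0. -0. -1.] y [ 0.1  1.  -0. ] shift mm [28.9  4.3 -1. ] turn rad -0.007 q7 -0.35 t 5.9 F [-0.  -0.  -2.1] grip 0.0392
[[418.4 304.3]
 [417.  303.4]
 [400.4 317.2]
 [404.4 310.2]
 [403.5 308.2]
 [423.4 296.7]]
```

View pics/s4.png

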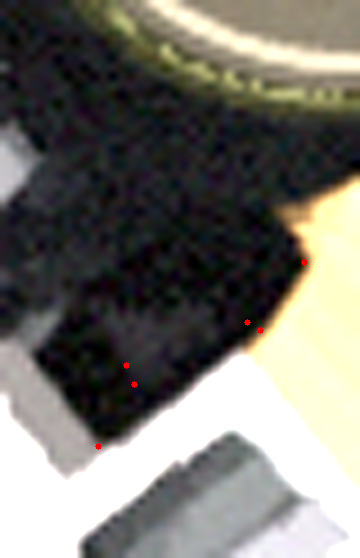

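>>> {"method": "step_arm", "body": {
  "series": [
    [[0.035,0.01,0.004,-0.0005,-0.007],[0.035,0.018,0,0,0],[0.035,0,0,0,0]]
  ]
}}

```text
time: 6.25
ee_pos: [0.5639, 0.2236, 0.0593]
tcp_rot: [0.706, 0.023, 0.708, -0.024]
force: [0.5, -0.3, -2.6]
grip_width: 0.0392
```

```bash
python3 -c "
from h import *; from plant import r
go(r,(.5648,.2223,.03),-3.9)"
```

```text
tcp [0.5639 0.2236 0.0593] tool z yaw -3.79 tilt x [-0.003 -0.001 -1.   ] y [ 0.066  0.998 -0.001] shift mm [29.3 -1.2  1. ] turn rad 0.002 q7 -0.34 t 6.25 F [ 0.5 -0.3 -2.6] grip 0.0392
```

Aligned to about 1 mm; lowering slowly.

>>> {"method": "step_arm", "body": {
  "series": [
    [[0.035,0.004,-0.0012,0.001,0.002],[0.035,0.007,0,0,0],[0.035,0.007,0,0,0],[0.035,0,0,0,0]]
  ]
}}

```text
time: 6.65
ee_pos: [0.5658, 0.2222, 0.0424]
tcp_rot: [0.706, 0.024, 0.707, -0.025]
force: [0.3, -0.2, -2.3]
grip_width: 0.0392
```

```bash
python3 -c "
from h import *; from plant import r
go(r,(.5648,.2223,.03),-3.9)"
```

```text
tcp [0.5658 0.2222 0.0424] tool z yaw -3.95 tilt x [-0.001 -0.001 -1.   ] y [ 0.069  0.998 -0.001] shift mm [12.4  0.  -1. ] turn rad -0.001 q7 -0.33 t 6.65 F [ 0.3 -0.2 -2.3] grip 0.0392
```

>>> {"method": "step_arm", "body": {
  "series": [
    [[0.035,0.004,0,-0.001,0],[0.035,0.004,0,0,0],[0.035,0.003,0,0,0],[0.035,0,0,0,0],[0.035,0,0,0,0]]
  ]
}}

```text
time: 7.15
ee_pos: [0.5654, 0.2225, 0.0324]
tcp_rot: [0.707, 0.024, 0.707, -0.024]
force: [-0.1, -0.3, -1.6]
grip_width: 0.0391
```

```bash
python3 -c "
from h import *; from plant import r
go(r,(.5648,.2223,.03),-3.9)"
```

```text
tcp [0.5654 0.2225 0.0324] tool z yaw -3.95 tilt x [ 0.  0. -1.] y [0.069 0.998 0.   ] shift mm [ 2.4 -0.2 -0.6] turn rad -0.001 q7 -0.33 t 7.15 F [-0.1 -0.3 -1.6] grip 0.0391
```

>>> {"method": "step_arm", "body": {
  "series": [
    [[0.035,0.0015,0,0,0],[0.035,0.0015,0,0,0],[0.035,0,0,0,0]]
  ]
}}

```text
time: 7.45
ee_pos: [0.5654, 0.2225, 0.0293]
tcp_rot: [0.707, 0.024, 0.707, -0.024]
force: [0.3, 0.0, -1.2]
grip_width: 0.0391
```

>>> {"method": "step_arm", "body": {
  "series": [
    [[0.035,0.001,0,0,0],[0.035,0,0,0,0]]
  ]
}}

```text
time: 7.65
ee_pos: [0.5654, 0.2225, 0.0292]
tcp_rot: [0.707, 0.025, 0.707, -0.024]
force: [-3.0, -0.8, 8.7]
grip_width: 0.0392
```

Contact at the expected height (0.029), so the block stands on the plate. Release and rise.

>>> {"method": "step_arm", "body": {
  "series": [
    [[0.06,0,0,0,0],[0.06,0,0,0,0],[0.06,0,0,0,0],[0.06,-0.01,0,0,0],[0.06,-0.03,0,0,0]]
  ]
}}

```text
time: 8.15
ee_pos: [0.5637, 0.2218, 0.0669]
tcp_rot: [0.705, 0.023, 0.708, -0.025]
force: [0.4, -0.5, 0.4]
grip_width: 0.0601
```

>>> {"method": "step_arm", "body": {
  "series": [
    [[0.068,-0.045,0,0,0],[0.068,-0.02,-0.03,0,0],[0.068,0,-0.045,0,0],[0.068,0,-0.045,0,0],[0.068,0,-0.045,0,0]]
  ]
}}

```text
time: 8.65
ee_pos: [0.5539, 0.0563, 0.1344]
tcp_rot: [0.707, 0.025, 0.706, -0.024]
force: [0.4, -0.5, -0.8]
grip_width: 0.068
```

>>> {"method": "step_arm", "body": {
  "series": [
    [[0.068,0,-0.045,0.003,0.11],[0.068,0,-0.045,0.006,0.135],[0.068,0,-0.04,0.01,0],[0.068,0,-0.04,0.01,0],[0.068,0,0,0,0]]
  ]
}}

```text
time: 9.15
ee_pos: [0.5449, -0.1218, 0.1345]
tcp_rot: [0.698, 0.113, 0.697, -0.114]
force: [-0.9, -0.6, 0.2]
grip_width: 0.068
```

Run:
```python
from h import *; from plant import r
go(r,(.6158,-.1475,.02),-17.9)
T=r.capture('top');S=r.capture('scene')
for n,c in(('top',T),('scene',S)): cv2.imwrite(f'pics/{n}5.png',c['color'][:,:,::-1])
for n,c,b in(('thin',T,(343,156,366,182)),('thin',S,(252,175,274,196))): 
    try: print(n,*stripe(c,b,.05))
    except Exception as e: print(e)
A=np.zeros((560,800,3),np.uint8)
def put(im,x,y,w,h,k,X,Y):
    c=cv2.resize(im[y:y+h,x:x+w,::-1],None,fx=k,fy=k); A[Y:Y+c.shape[0],X:X+c.shape[1]]=c
put(T['color'],130,165,120,50,5,0,0); put(S['color'],345,258,100,75,4,0,255); put(S['color'],220,140,96,75,4,402,255)
cv2.imwrite('pics/s5.png',A)
```

```text
tcp [ 0.5449 -0.1218  0.1345] tool z yaw -18.49 tilt x [ 0.001 -0.002 -1.   ] y [ 0.317  0.948 -0.002] shift mm [114.7  -1.7  75.2] turn rad -0.01 q7 -0.01 t 9.15 F [-0.9 -0.6  0.2] grip 0.068
thin [ 0.61045703 -0.1450994 ] -5.5157122429625245 0.06486313307792893 598
thin [ 0.6164454 -0.1492824] -18.14744448483237 0.03272456662229388 36
```

View pics/s5.png

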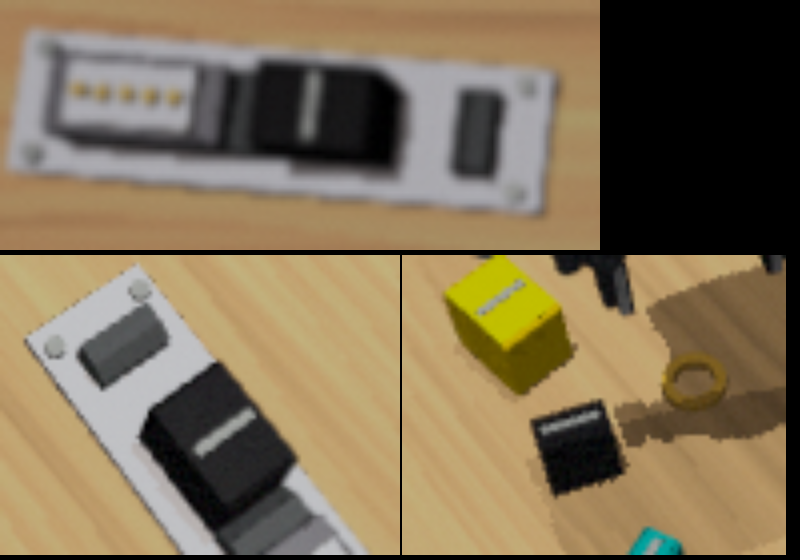

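The top and scene views show the thick block square in the gap near the +y jaw, with the free space on the end-stop side. The thin block is clear of its neighbours. Next, the thin block.

>>> {"method": "step_arm", "body": {
  "series": [
    [[0.068,0,-0.001,0.038,-0.01],[0.068,0,-0.001,0.038,0],[0.068,0.02,0,0,0],[0.068,0.02,0,0,0],[0.068,0,0,0,0]]
  ]
}}

```text
time: 9.75
ee_pos: [0.6168, -0.1375, 0.0907]
tcp_rot: [0.697, 0.106, 0.701, -0.106]
force: [-0.2, 0.0, 0.1]
grip_width: 0.068
```

Run:
```python
from h import *; from plant import r
np.set_printoptions(precision=4,suppress=True)
go(r,(.6161,-.1483,.020),-17.9)
T=r.capture('top');S=r.capture('scene')
yaw=np.radians(-3.9);A=np.array([[np.cos(yaw),-np.sin(yaw)],[np.sin(yaw),np.cos(yaw)]])
for n,c,b,O in(('top',T,(183,174,201,198),(.5628,.2114)),('scene',S,(388,292,414,314),(.5646,.21))):
    p,a,l,k=stripe(c,b,.058); print('thick',n,p,a,l,k,'fixture mm',A.T@(p-O)*1000)
```

```text
tcp [ 0.6168 -0.1375  0.0907] tool z yaw -17.29 tilt x [-0.005  0.001 -1.   ] y [ 0.297  0.955 -0.   ] shift mm [ 70.7 -10.5   2.9] turn rad 0.011 q7 0.09 t 9.75 F [-0.2  0.   0.1] grip 0.068
thick top [0.5639 0.2256] -3.2182554813265987 0.030265371522612758 38 fixture mm [ 0.1098 14.2334]
thick scene [0.5647 0.2238] -3.4449193664649274 0.03230757152753491 65 fixture mm [-0.814  13.8212]
```

>>> {"method": "step_arm", "body": {
  "series": [
    [[0.068,0.02,-0.0097,0.0025,0.011],[0.068,0.025,0,0,0],[0.068,0.014,0,0,0],[0.068,0,0,0,0]]
  ]
}}

```text
time: 10.25
ee_pos: [0.6167, -0.1489, 0.0335]
tcp_rot: [0.698, 0.111, 0.699, -0.11]
force: [-0.9, -0.8, -0.2]
grip_width: 0.0677
```

Run:
```python
from h import *; from plant import r
go(r,(.6158,-.1475,.020),-17.9)
```

```text
tcp [ 0.6167 -0.1489  0.0335] tool z yaw -18.0 tilt x [-0.002  0.001 -1.   ] y [0.309 0.951 0.   ] shift mm [13.5  1.  -1.3] turn rad -0.002 q7 0.13 t 10.25 F [-0.9 -0.8 -0.2] grip 0.0677
```

>>> {"method": "step_arm", "body": {
  "series": [
    [[0.068,0.007,0.001,-0.0013,0],[0.068,0.006,0,0,0],[0.068,0,0,0,0],[0.035,0,0,0,0],[0.035,0,0,0,0]]
  ]
}}

```text
time: 10.75
ee_pos: [0.6167, -0.1486, 0.0218]
tcp_rot: [0.699, 0.111, 0.698, -0.111]
force: [0.6, -0.2, 2.8]
grip_width: 0.0394
```

>>> {"method": "step_arm", "body": {
  "series": [
    [[0.035,0,0,0,0],[0.035,0,0,0,0],[0.035,0,0,0,0],[0.035,0,0,0,0]]
  ]
}}

```text
time: 11.15
ee_pos: [0.6169, -0.1487, 0.022]
tcp_rot: [0.699, 0.111, 0.698, -0.111]
force: [-1.2, -0.4, 5.6]
grip_width: 0.0391
```

>>> {"method": "step_arm", "body": {
  "series": [
    [[0.035,-0.02,0,0,0],[0.035,-0.04,0,0,0],[0.035,-0.04,0,0,0],[0.035,0,0,0,0]]
  ]
}}

```text
time: 11.55
ee_pos: [0.6191, -0.1496, 0.1268]
tcp_rot: [0.701, 0.111, 0.696, -0.111]
force: [0.8, 0.2, -0.8]
grip_width: 0.0391
```

Run:
```python
from h import *; from plant import r
go(r,(.5620,.1825,.12),-3.9)
```

```text
tcp [ 0.6191 -0.1496  0.1268] tool z yaw -18.07 tilt x [ 0.008 -0.001 -1.   ] y [0.31  0.951 0.002] shift mm [   6.   298.  -157.3] turn rad -0.247 q7 0.09 t 11.55 F [ 0.8  0.2 -0.8] grip 0.0391
```

>>> {"method": "step_arm", "body": {
  "series": [
    [[0.035,0,0.03,-0.015,-0.125],[0.035,0,0.03,-0.015,-0.122],[0.035,0,0.043,-0.011,0],[0.035,0,0.043,-0.011,0],[0.035,0,0.043,-0.011,0]]
  ]
}}

```text
time: 12.05
ee_pos: [0.5773, 0.0495, 0.1207]
tcp_rot: [0.706, 0.024, 0.707, -0.024]
force: [0.5, -0.3, -0.4]
grip_width: 0.0395
```

>>> {"method": "step_arm", "body": {
  "series": [
    [[0.035,0,0.043,-0.01,0],[0.035,0,0.043,-0.01,0],[0.035,0,0.03,-0.005,0],[0.035,0,0,0,0],[0.035,0,0,0,0]]
  ]
}}

```text
time: 12.55
ee_pos: [0.5607, 0.1657, 0.1207]
tcp_rot: [0.706, 0.023, 0.707, -0.024]
force: [0.9, -0.2, -1.1]
grip_width: 0.0393
```

Run:
```python
from h import *; from plant import r
go(r,(.5620,.1825,.08),-3.9)
```

```text
tcp [0.5607 0.1657 0.1207] tool z yaw -3.8 tilt x [-0.001 -0.001 -1.   ] y [ 0.066  0.998 -0.001] shift mm [40.7 16.9  0.2] turn rad 0.002 q7 -0.28 t 12.55 F [ 0.9 -0.2 -1.1] grip 0.0393
```

>>> {"method": "step_arm", "body": {
  "series": [
    [[0.035,0.01,0.016,0,0.002],[0.035,0.015,0,0,0],[0.035,0,0,0,0]]
  ]
}}

```text
time: 12.85
ee_pos: [0.5608, 0.1804, 0.0934]
tcp_rot: [0.705, 0.024, 0.708, -0.026]
force: [-0.1, 0.9, 0.3]
grip_width: 0.0393
```

Run:
```python
from h import *; from plant import r
go(r,(.5620,.1815,.05),-3.9)
s=r.sense(); M=rot(s['tcp_rot']); A=np.zeros((520,800,3),np.uint8)
for n,(x,y),X in(('scene',(345,255),0),('top',(180,160),420)):
    c=r.capture(n)
    B=[(a,b,z) for a in(-.02,.02) for b,z in((-.011,.003),(.011,.003),(-.011,.047),(.011,.047))]
    g=np.clip(cv2.resize(c['color'][y:y+80,x:x+60,::-1],None,fx=6,fy=6,interpolation=cv2.INTER_CUBIC).astype(int)*1.6,0,255).astype(np.uint8)
    for i,(u,v) in enumerate(project(c,[s['ee_pos']+M@np.array([-(q[2]-.0219),q[1],q[0]]) for q in B])):
        cv2.circle(g,(int((u-x+.5)*6),int((v-y+.5)*6)),3,(0,0,255) if i%4<2 else (0,255,0),-1)
    A[:480,X:X+360]=g
cv2.imwrite('pics/s6.png',A)
```

```text
tcp [0.5608 0.1804 0.0934] tool z yaw -4.02 tilt x [-0.004 -0.002 -1.   ] y [ 0.07   0.998 -0.002] shift mm [43.4  1.3  1.3] turn rad -0.002 q7 -0.29 t 12.85 F [-0.1  0.9  0.3] grip 0.0393
```

View pics/s6.png

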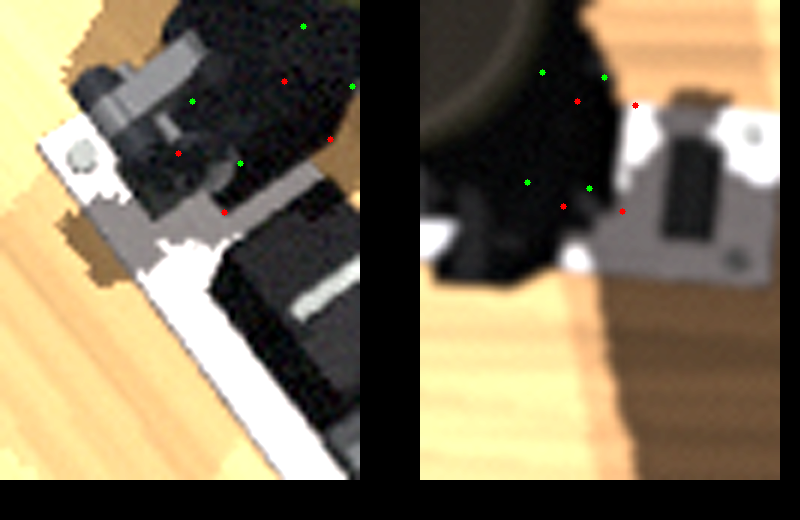

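In the scene view the predicted lower corners match to about 1 px. In the top view the block sits a few mm toward +y in the hand. The best estimate is about +2 mm, so the present TCP y is right, and I descend in steps while watching the force.

>>> {"method": "step_arm", "body": {
  "series": [
    [[0.035,0.008,0,0.001,-0.002],[0.035,0.01,0,0,0],[0.035,0,0,0,0],[0.035,0,0,0,0]]
  ]
}}

```text
time: 13.35
ee_pos: [0.5631, 0.181, 0.0781]
tcp_rot: [0.707, 0.024, 0.707, -0.024]
force: [0.9, -0.1, -0.1]
grip_width: 0.0394
```

Run:
```python
from h import *; from plant import r
go(r,(.5620,.1804,.03),-3.9)
```

```text
tcp [0.5631 0.181  0.0781] tool z yaw -3.91 tilt x [-0.001 -0.    -1.   ] y [ 0.068  0.998 -0.   ] shift mm [48.1 -0.7 -1.1] turn rad -0.0 q7 -0.28 t 13.35 F [ 0.9 -0.1 -0.1] grip 0.0394
```

>>> {"method": "step_arm", "body": {
  "series": [
    [[0.035,0.006,-0.0005,-0.001,0],[0.035,0.006,0,0,0],[0.035,0.006,0,0,0],[0.035,0,0,0,0]]
  ]
}}

```text
time: 13.75
ee_pos: [0.5616, 0.1806, 0.0593]
tcp_rot: [0.706, 0.024, 0.707, -0.024]
force: [0.0, 0.1, -0.4]
grip_width: 0.0393
```

Run:
```python
from h import *; from plant import r
go(r,(.5620,.1804,.03),-3.9)
```

```text
tcp [0.5616 0.1806 0.0593] tool z yaw -3.89 tilt x [-0.001 -0.001 -1.   ] y [ 0.068  0.998 -0.001] shift mm [29.3 -0.2  0.4] turn rad 0.0 q7 -0.27 t 13.75 F [ 0.   0.1 -0.4] grip 0.0393
```

No contact on passing the thick block's top. Continuing down.

>>> {"method": "step_arm", "body": {
  "series": [
    [[0.035,0.005,0,0,0],[0.035,0.005,0,0,0],[0.035,0.004,0,0,0],[0.035,0,0,0,0]]
  ]
}}

```text
time: 14.15
ee_pos: [0.5618, 0.1807, 0.0457]
tcp_rot: [0.706, 0.024, 0.707, -0.024]
force: [-0.1, -0.4, -0.8]
grip_width: 0.0389
```

>>> {"method": "step_arm", "body": {
  "series": [
    [[0.035,0.004,0,0,0],[0.035,0.004,0,0,0],[0.035,0.003,0,0,0],[0.035,0,0,0,0]]
  ]
}}

```text
time: 14.55
ee_pos: [0.5619, 0.1807, 0.0348]
tcp_rot: [0.706, 0.024, 0.707, -0.024]
force: [-0.6, 0.9, -0.1]
grip_width: 0.0392
```

>>> {"method": "step_arm", "body": {
  "series": [
    [[0.035,0.0015,0,0,0],[0.035,0.001,0,0,0],[0.035,0,0,0,0]]
  ]
}}

```text
time: 14.85
ee_pos: [0.5622, 0.1808, 0.0328]
tcp_rot: [0.707, 0.024, 0.707, -0.024]
force: [-0.1, 1.1, 0.2]
grip_width: 0.0393
```

>>> {"method": "step_arm", "body": {
  "series": [
    [[0.035,0.0015,0,0,0],[0.035,0.0015,0,0,0],[0.035,0,0,0,0]]
  ]
}}

```text
time: 15.15
ee_pos: [0.5623, 0.1808, 0.03]
tcp_rot: [0.707, 0.024, 0.707, -0.024]
force: [-0.7, 0.1, 2.0]
grip_width: 0.0393
```

>>> {"method": "step_arm", "body": {
  "series": [
    [[0.035,0.001,0,0,0],[0.035,0,0,0,0]]
  ]
}}

```text
time: 15.35
ee_pos: [0.5623, 0.1809, 0.0299]
tcp_rot: [0.707, 0.024, 0.707, -0.024]
force: [-5.7, -1.5, 12.7]
grip_width: 0.0394
```

Seated at the expected 0.030. Release, rise, move away and check.

>>> {"method": "step_arm", "body": {
  "series": [
    [[0.06,0,0,0,0],[0.06,0,0,0,0],[0.06,0,0,0,0],[0.06,-0.01,0,0,0],[0.06,-0.03,0,0,0]]
  ]
}}

```text
time: 15.85
ee_pos: [0.5605, 0.1802, 0.0674]
tcp_rot: [0.705, 0.023, 0.708, -0.025]
force: [0.5, -1.0, -0.1]
grip_width: 0.06
```

>>> {"method": "step_arm", "body": {
  "series": [
    [[0.06,-0.045,0,0,0],[0.06,-0.03,-0.03,0,0],[0.06,0,-0.045,0,0],[0.06,0,-0.045,0,0],[0.06,0,-0.045,0,0]]
  ]
}}

```text
time: 16.35
ee_pos: [0.5509, 0.0146, 0.145]
tcp_rot: [0.707, 0.024, 0.706, -0.024]
force: [1.2, 0.2, -0.6]
grip_width: 0.0597
```

>>> {"method": "step_arm", "body": {
  "series": [
    [[0.06,0,-0.045,0,0],[0.06,0,-0.045,0,0],[0.06,0,0,0,0]]
  ]
}}

```text
time: 16.65
ee_pos: [0.5439, -0.0811, 0.1451]
tcp_rot: [0.707, 0.027, 0.706, -0.028]
force: [0.1, 0.6, 0.0]
grip_width: 0.0603
```

Run:
```python
from h import *; from plant import r
np.set_printoptions(precision=4,suppress=True)
T=r.capture('top');S=r.capture('scene')
yaw=np.radians(-3.9);R2=np.array([[np.cos(yaw),-np.sin(yaw)],[np.sin(yaw),np.cos(yaw)]])
A=np.zeros((600,800,3),np.uint8)
def put(im,x,y,w,h,k,X,Y):
    c=cv2.resize(im[y:y+h,x:x+w,::-1],None,fx=k,fy=k,interpolation=cv2.INTER_CUBIC); A[Y:Y+c.shape[0],X:X+c.shape[1]]=c
put(T['color'],130,165,120,50,5,0,0); put(S['color'],345,258,100,75,4.5,0,255)
cv2.imwrite('pics/s7.png',A)
print(r.sense()['ee_pos'],r.sense()['time'])
for n,c,O in(('top',T,np.array((.5628,.2114))),('scene',S,np.array((.5646,.21)))):
  for nm,fy in(('thick',.014),('thin',-.028)):
    u,v=project(c,[[*(O+R2@[0,fy]),.058]])[0].round().astype(int)
    try:
        p,a,l,k=stripe(c,(u-9,v-11,u+10,v+12),.058); print(n,nm,(u,v),'yaw',round(a,1),'len',round(l,4),k,'fixture mm',R2.T@(p-O)*1000)
    except Exception as e: print(n,nm,e)
```

```text
[ 0.5449 -0.0747  0.1445] 16.75
top thick (np.int64(192), np.int64(185)) yaw -3.2 len 0.0303 38 fixture mm [ 0.121  14.2374]
top thin (np.int64(210), np.int64(187)) yaw 48.9 len 0.0429 102 fixture mm [ 14.9533 -27.8344]
scene thick (np.int64(400), np.int64(302)) yaw -3.5 len 0.0323 65 fixture mm [-0.7966 13.8193]
scene thin (np.int64(386), np.int64(283)) yaw -4.7 len 0.0328 57 fixture mm [ -0.8466 -28.477 ]
```

View pics/s7.png

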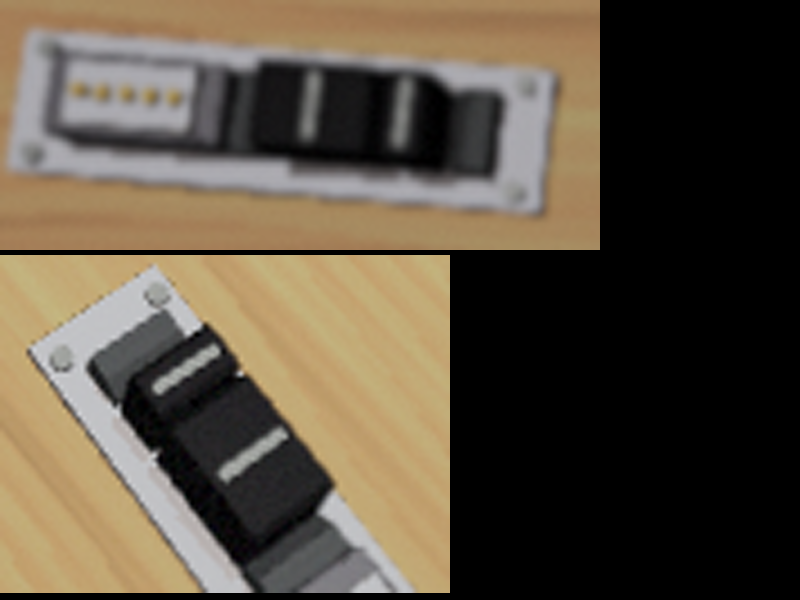

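Both views show the thick and thin blocks upright, side by side between the jaws, square and centred, with the arm clear. The top-view number for the thin block came from a bad mask: its box caught the bright plate. Handing in.

```bash
python3 -c "
from plant import r
print(r.finish_job())"
```

```text
the job is handed in; nothing more can be done
None
```

I placed packer_thick against or near the +y jaw and packer_thin between it and the end stop. Together they are 78 mm in the 84 mm gap, the only pair that fits closely. packer_mid and the look-alikes were not touched, and I handed the job in at about 17 s.

**Seating:** both blocks met the plate at the expected height with light contact (about 9 N for the thick one, 13 N for the thin one). There was no side contact on the way in.

**Final check after release:**

| Packer | View | Position along gap (mm) | Off centre across plate (mm) | Yaw (plate −3.9°) |
|---|---|---|---|---|
| thick | top | +14.2 | +0.1 | −3.2° |
| thick | scene | +13.8 | −0.8 | −3.5° |
| thin | scene | −28.5 | −0.8 | −4.7° |

**Checks that failed or disagreed:**
- The top-view measurement of the thin block was unusable because its mask caught the plate. By eye, that view showed the block upright and square.
- The two cameras disagreed by up to 4 mm on where the packers stood before pick-up, so I used the averages.
- The views also differed by a few mm on how the thin block sat in the gripper. I aimed for the middle of the remaining 28 mm space.

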